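Set the driver's torque selector and store it

ROBOT

A 6-joint arm with a two-finger parallel gripper is mounted at the origin on a cart in front of the work surface, level with it; the furniture and walls round the work are solid. World frame = base frame: x ahead of the robot, y to its left, z up, the work surface at z = 0. Lengths are in mm, angles in degrees, forces in N, time in s.
With the tool pointing down it reaches from about 300 to 850 mm from the base axis. Payload 4.2 kg.
Tool frame: the origin (TCP) lies midway between the tips of the shut fingers; the grasp point (between the pads) lies env.hold_point_z behind it (env.hold_point_z is the distance from the TCP to the grasp point, in mm); z points along the fingers, y is the line along which they close (so a half turn about z gives the same grasp; the last joint's range is limited). The gripper opens to 91 mm and grips with 3 to 60 N. Pads are 32 mm wide; open, the fingers measure 118 mm over their backs; the gripper's body (76 mm by 178 mm) begins 60 mm behind the grasp point.
Start: joints at [65.947, 18.312, 89.639, -0, 72.044, -1.146], TCP at [223.813, 529.67, 213.976] pointing down, gripper open.
Joint ranges: [-177.97, 177.97], [-48.28, 115.42], [12.27, 149.76], [-77.06, 257.06], [2.81, 150.46], [-146.56, 146.56]. Speed limits (degrees/s): [147.25, 147.25, 180, 180, 180, 180].

INTERFACE

Orientations are given as [roll, pitch, yaw] about the fixed x, y, z axes, in that order (R = Rz(yaw) Ry(pitch) Rx(roll)).
In Python, from workcell import env, viewer, spotter gives the robot as it stands.
- The arm moves only by the tool apply_moves, never from a script. Its arguments are lists of equal length, an entry for each row: "delta_pos": the shift along the world's x, y, z normalised to -1 to 1, where 1 is 120 mm, a list of three; "rot": the turn, a rotation vector about the world's x, y, z normalised to -1 to 1, where 1 is 1.5 rad, a list of three; "hand": the opening, from 0 (shut) to 1 (fully open). A call has 1 to 10 rows; each row is the pose to reach, as a shift and turn from the pose commanded when the call began; what a row does not reach only later rows make up. A row lasts 1/12 s, in which the tool goes at most 41.7 mm and 7.16 degrees, less where a joint would pass 70% of its speed; a pose out of reach is approached as far as the arm can. A call with a number of a shift or a turn outside -1 to 1 is refused whole. A call with a gripper value outside its range is refused whole. The fingers move at their own pace and stop on an object; "newtons" is the grip in N (left out, the last holds). Time passes only in rows, so rows that repeat a pose let the fingers close. It gives the time, the measured TCP pose, the force, the opening and the grip force at its end, in the units of the state.
- env.state(): the state, without advancing time (a new reading comes with each control period).
- viewer.grab_frame(name): name is "side" or "top"; returns a dict with "pixels" (420x560x3 uint8, red, green, blue), "camera_matrix" (3x3 intrinsics, pixels), "k1" (the pictures are not rectified: a ray, as slopes to the right and down, at radius r is drawn at 1 + k1 r^2 times it, then the intrinsics apply), "R" (3x3) and "t" (3): a world point X has camera coordinates R X + t. Camera axes: x right, y down, z forward; pixel columns grow to the right and rows downward; lengths in mm; the calibration is good to about 2 mm. A picture is of the moment at which its call begins. There is no depth.
- env.job_done(): hands the job in; it is judged then, once.
Trained networks look in a picture, given as the dict that the camera call returned (one of the last four; its "shot" number tells which), for a name from the list of things; names that differ only in an ending like _2 or _b are one class to them, and where a whole thing is asked for, a point or a joint stands for the part that bears it (a point fixed in the world has none). Each returns a list of dicts, best first, with "score" (0 to 1); they miss things now and then, are a little off and sometimes report something else, mostly with a low value. They report only what shows in the picture. A call takes as long as a camera call.
- spotter.trace(picture, query): "mask" (420x560 bool, what is visible of it) and "box" ([centre column, centre row, width, height] in pixels, round what is visible of it).
- spotter.landmark_of(picture, query): "position" ([column, row] in pixels: a listed point, or the origin of a listed thing).
The state is a dict: "time_s": time; "qpos": joint angles; "qvel": joint speeds; "effort": joint torques, N m; "ee_pos": TCP position; "ee_rot": TCP orientation; "force": force on the tool from outside, world axes, zero at the start; "torque": the same for the moment, N m; "gripper_width": finger opening in mm; "gripper_force": force on a finger pad.
Only numpy, scipy, OpenCV 4.12 (cv2) and the standard library are available. Lean on these libraries where they do the work, as an engineer would, in place of code of your own. Each camera call takes 0.05 s, during which the arm holds its last target. There are 200 camera calls.

TASK

Gently push the pointer knob of the torque selector round with a fingertip, counting the clicks, until it rests on the fifth of its seven marks, counted clockwise from the mark at its anticlockwise end. Only then push the round button on the button box all the way down with a fingertip to store the setting, and let it come up again. Do not grip or lift anything, do not press the square button, and leave the loose parts lying about where they are.

Things in the scene. Friction and masses are not known exactly. Their poses are not given: they have to be found in the camera images.
- selector_unit: Torque selector unit: low grey box, 120x120 mm, top plate 52 mm high, fixed on the bench left or right of the middle. Origin: centre of its underside, on the knob's axis; x to its rear, y to its left, z up. Seven black marks in a half circle round the knob, 30 degrees apart, 42 to 49 mm from the axis: first at the unit's +y (left), fourth at +x (rear), seventh at -y (right).
- selector (a joint): Knob angle in rad, growing clockwise seen from above; 0 = first mark (unit's +y), 0.524 per mark, 2.094 = fifth, 3.142 = seventh; stops just outside 0 and 3.142. A sprung detent holds it at each mark: about 0.06 N m (2 N at 30 mm) takes it over the hump half-way to the next mark, then it snaps on to that mark by itself and stays. Starts at one of the first three marks.
- selector_tip (a point): Point in the long end of the knob's bar, 36 mm from the axis, 71.5 mm above the bench; x points outward from the axis along the bar. The bar stands upright on the knob's disc: 11 mm thick, 20 mm high (61.5 to 81.5 mm above the bench), from 20 mm behind the axis to 38 mm in front. The long end, with a white line on top, is the pointer; push its side.
- selector_axis (a point): Point on the knob's axis at the underside of its disc, 52.5 mm above the bench. The disc is black, 52 mm in diameter, its top 61.5 mm above the bench.
- button_box: Button box: low grey box, 90x140 mm, top plate at 52 mm, standing fixed on the bench on the other side from the selector unit. Origin: centre of its underside; x to its rear, y to its left. It carries a round button (36 mm to the left of the middle) and a square button (36 mm to the right).
- store_top (a point): Centre of the top of the round button (28 mm diameter, grey, in a round black collar of 44 mm whose top is 64 mm above the bench); 74 mm above the bench when up.
- store (a joint): Travel of the round button in m: 0 up, 0.006 fully down (5 N, springs back).
- square_top (a point): Centre of the top of the square button (24 mm wide, 68 mm above the bench), which must not be pressed.
- square (a joint): Travel of the square button in m: 0 up, 0.005 down.
- nut_1: Loose steel hexagon nut, 30x35x16 mm, near the selector unit; to be left alone. Origin: centre of its underside.
- bolt_1: Loose steel bolt standing on its head, 19 mm wide, 42 mm high, near the selector unit; to be left alone. Origin: centre of its underside.
- gauge_block_2: Loose steel block, 24x24x18 mm, near the button box; to be left alone. Origin: centre of its underside.
- ring_brass_1: Loose brass ring, 41 mm wide, 6 mm high, near the button box; to be left alone. Origin: centre of its underside.

How it is judged:
By the outcome, as a careful person would: the job done as asked, in the order asked, and still so for the second after the job is handed in, with the robot touching nothing.
It also fails if it takes over 64 s, if anything falls off the work surface, if the arm or the gripper's body presses on something with over 40 N, if the wrist force passes 120 N, or if a joint passes its speed limit or range.

## Working session

There is one attempt and no reset: what is moved stays moved. The work goes in short steps, Python scripts to look and compute and a tool call to move; the robot and the scene stay as the last step left them, time stands still between calls to the robot, and variables do not carry over. Pictures are saved under pics/ and viewed, at most 10 in all, crops included, and the job is handed in when it is done.

Besides the shell and the picture viewer there is one more tool, called after ">>>" as name(argument=value, ...) on one line, values as JSON. apply_moves: Moves the arm, as the interface text tells. Its arguments: {"type":"object","properties":{"delta_pos":{"type":"array"},"rot":{"type":"array"},"hand":{"type":"array"},"newtons":{"type":"number"}},"required":["delta_pos","rot","hand"]}

```bash
mkdir -p pics
cat > h.py <<'E'
import numpy as np, cv2
from workcell import env, viewer, spotter
def ray(f,p):
    K=np.array(f["camera_matrix"]);k=f["k1"]
    d=np.array([(p[0]-K[0,2])/K[0,0],(p[1]-K[1,2])/K[1,1]]);u=d.copy()
    for _ in range(20): u=d/(1+k*(u@u))
    R=np.array(f["R"]);t=np.array(f["t"])
    return -R.T@t, R.T@np.array([u[0],u[1],1])
def atz(f,p,z):
    c,d=ray(f,p); return c+d*(z-c[2])/d[2]
Z=dict(selector_unit=0,selector_tip=71.5,selector_axis=52.5,button_box=0,store_top=74,square_top=68,nut_1=0,bolt_1=0,gauge_block_2=0,ring_brass_1=0)
def look(names=Z,cams=("side","top"),save=None):
    for c in cams:
        f=viewer.grab_frame(c)
        if save: cv2.imwrite(f"pics/{save}_{c}.png",f["pixels"][:,:,::-1])
        for n in names:
            for r in spotter.landmark_of(f,n)[:2]:
                print(c,n,round(r["score"],2),np.round(r["position"],1),np.round(atz(f,r["position"],Z[n]),1))
E
python3 - <<'E'
from h import *
look(save="a"); s=env.state(); print(s, env.hold_point_z)
E
```

```text
side selector_unit 0.86 [240.9 354.5] [495.6 369.8   0. ]
side selector_tip 0.94 [222.  330.3] [528.3 372.3  71.5]
side button_box 0.9 [293.3 181.2] [ 462.7 -408.5    0. ]
side store_top 0.46 [289.5 166.5] [ 473.9 -375.9   74. ]
side square_top 0.37 [295.  163.3] [ 458.3 -417.4   68. ]
side nut_1 0.7 [283.2 382.8] [401.5 424.2   0. ]
side bolt_1 0.48 [284.2 350.4] [408.4 348.4   0. ]
side gauge_block_2 0.59 [284.5 383.3] [398.9 425.    0. ]
side gauge_block_2 0.54 [313.5 176.7] [ 390.8 -453.6    0. ]
side ring_brass_1 0.64 [309.5 192.9] [ 398.1 -327.     0. ]
top selector_unit 0.74 [152.6 198.4] [501.5 366.9   0. ]
top selector_tip 0.68 [141.4 184.7] [529.3 381.6  71.5]
top selector_axis 0.79 [145.9 197.8] [494.9 372.2  52.5]
top button_box 0.74 [407.2 213.6] [ 469.8 -387.9    0. ]
top store_top 0.58 [403.4 210.9] [ 467.6 -356.6   74. ]
top square_top 0.6 [429.8 217.7] [ 450.6 -431.6   68. ]
top nut_1 0.42 [130.3 232.2] [399.3 428.    0. ]
top bolt_1 0.4 [157.7 231.5] [403.  346.8   0. ]
top gauge_block_2 0.53 [421.2 241.3] [ 388.9 -427.5    0. ]
top gauge_block_2 0.39 [152.3 200.4] [495.4 367.5   0. ]
top ring_brass_1 0.42 [388.1 235.6] [ 403.8 -331.     0. ]
{'time_s': 1.1, 'qpos': array([ 6.59470607e+01,  1.83111959e+01,  8.96415785e+01,  5.42611837e-04,
        7.20434026e+01, -1.14609643e+00]), 'qvel': array([ 0.05111117, -0.0251739 , -0.06419152,  0.05599338, -0.00729041,
       -0.00679794]), 'effort': array([ 1.24375069e-04, -4.12366962e+01, -2.32227552e+01,  7.27661094e-02,
        3.78319540e-02,  2.01915242e-05]), 'ee_pos': array([223.8065545 , 529.65306326, 213.96548585]), 'ee_rot': array([ 1.79996168e+02, -4.39624312e-04,  1.57092990e+02]), 'force': array([ 0.14389471,  0.99481647, -0.01710663]), 'torque': array([ 0.04771849, -0.02377657, -0.01252187]), 'gripper_force': 0.0, 'gripper_width': 91.4469934193145} 18.8
```

Run:
```python
import cv2,numpy as np
a=cv2.imread("pics/a_top.png");s=cv2.imread("pics/a_side.png")
r=lambda im,x,y,w,h:cv2.resize(im[y:y+h,x:x+w],(400,300),interpolation=cv2.INTER_CUBIC)
cv2.imwrite("pics/v1.png",np.vstack([np.hstack([r(a,100,160,100,75),r(a,360,180,100,75)]),np.hstack([r(s,180,300,120,90),r(s,250,140,80,60)])]))
```

```text
(no output)
```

View pics/v1.png

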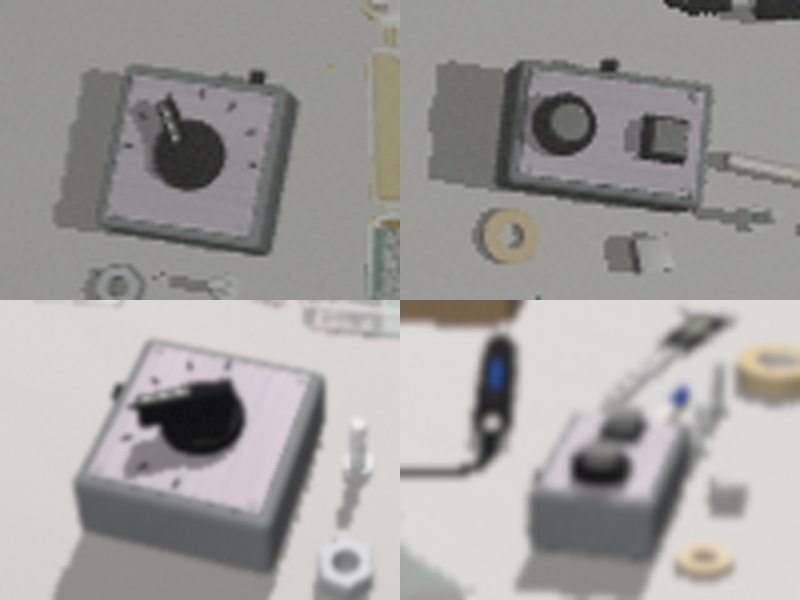

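View pics/a_top.png

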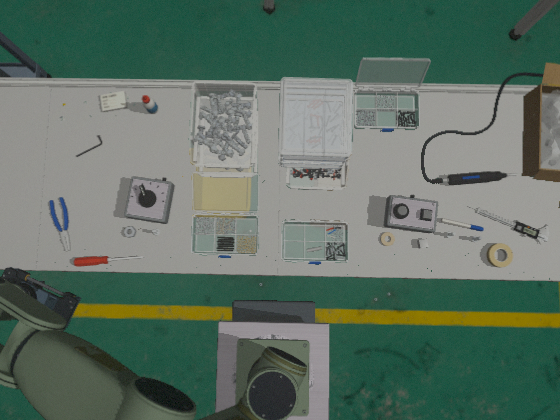

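The top view shows the selector at about (147,198) with its pointer towards the third mark. Marks 1, 2, 4, 5, 6 and 7 are visible. The button box is at about (410,212), with the round button on the left at (402,211). Next I'll fit the unit's pose from the marks and check how high the middle bins are.

Run:
```python
from h import *
from scipy.optimize import least_squares
f=viewer.grab_frame("top");g=viewer.grab_frame("side")
m={1:(129,147),2:(140,100),4:(202,93),5:(232,105),6:(252,132),7:(253,165)}
P={k:atz(f,(100+(x+.5)/4-.5,160+(y+.5)/4-.5),52)[:2] for k,(x,y) in m.items()}
def res(q):
    return np.concatenate([q[:2]+45.5*np.array([np.cos(q[2]+a),np.sin(q[2]+a)])-p for k,p in P.items() for a in [np.radians(90-30*(k-1))]])
s=least_squares(res,[497,370,-.1]);print("selector",s.x[:2],np.degrees(s.x[2]),np.round(s.fun,1))
sm={2:(125,437),3:(154,381),4:(190,367),5:(227,366)}
print("side m1..", {k:np.round(atz(g,(180+x*.3,300+(y-300)*.3),52)[:2]) for k,(x,y) in {'a':(141,465),'b':(125,437),'c':(154,381),'d':(190,367),'e':(227,366),'f':(176,484)}.items()})
t=(100+165/4,160+100/4);print("bar tip",atz(f,t,81.5), "axis disc c", atz(f,(100+190/4,160+155/4),61.5))
# button: triangulate
def tri(p,q):
    (c1,d1),(c2,d2)=ray(f,p),ray(g,q)
    A=np.stack([d1,-d2],1);u=np.linalg.lstsq(A,c2-c1,rcond=None)[0]
    return np.round(c1+u[0]*d1,1),np.round(c2+u[1]*d2,1)
for n in ("selector_tip","store_top","square_top"):
    a=spotter.landmark_of(f,n);b=spotter.landmark_of(g,n)
    if a and b: print(n,tri(a[0]["position"],b[0]["position"]))
b=[atz(f,(360+(x)/4,180+y/4),z)[:2].round(1) for x,y,z in ((571,122,74),(662,136,68),(520,65,52),(712,88,52),(512,190,52),(697,208,52))for x in [x-400]]
print("button px",b)
```

```text
selector [495.54095929 369.2900191 ] -9.973910272171496 [ 5.   1.1 -8.  -2.8  1.7 -1.   0.2 -0.3  0.3  1.6  0.7  1.4]
side m1.. {'a': array([522., 402.]), 'b': array([536., 384.]), 'c': array([529., 339.]), 'd': array([510., 325.]), 'e': array([487., 322.]), 'f': array([499., 413.])}
bar tip [526.62248585 379.08761316  81.5       ] axis disc c [490.8595918  364.95518833  61.5       ]
selector_tip (array([522.9, 379.2,  76.9]), array([526.8, 379.6,  77.8]))
store_top (array([ 482.6, -362. ,   68.2]), array([ 477.7, -362.2,   67.6]))
square_top (array([ 466. , -437.2,   53.7]), array([ 468.4, -437.1,   54. ]))
button px [array([ 468.7, -354.8]), array([ 460.8, -419.9]), array([ 512. , -325.2]), array([ 497.9, -461.2]), array([ 422.5, -318.5]), array([ 412.2, -448.6])]
```

View pics/a_side.png

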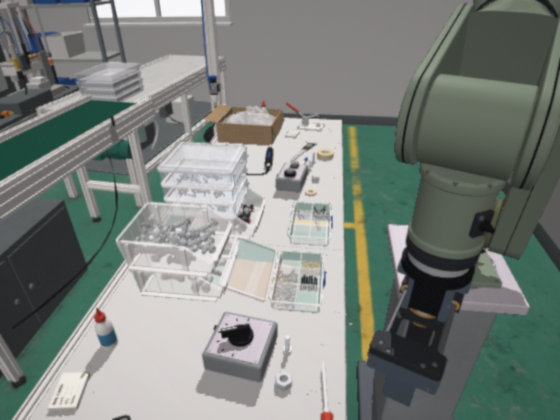

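The side view shows the marks at world angles 85, 51, 20, (hidden), -42, -72 and -100 degrees. That puts the unit at a yaw of about -9.5 degrees and the pointer (about +20 degrees) on mark 3, so two clockwise clicks are needed. The middle bins are well below 200 mm. I'll shut the fingers and approach the pointer's anticlockwise side.

>>> apply_moves(delta_pos=[[1, -0.994, 0], [1, -0.994, 0], [1, -0.994, 0], [1, -0.994, 0], [1, -0.994, 0], [1, -0.994, 0]], rot=[[0, 0, -0.314], [0, 0, -0.314], [0, 0, -0.314], [0, 0, -0.314], [0, 0, -0.314], [0, 0, -0.314]], hand=[0, 0, 0, 0, 0, 0], newtons=10)

```text
time_s: 2.0
ee_pos: [345.2, 409.0, 214.2]
ee_rot: [180.0, -0.0, 129.9]
force: [-0.7, 0.2, -0.3]
gripper_width: 54.0
gripper_force: 0.0
```

>>> apply_moves(delta_pos=[[1, 0, 0], [1, 0, 0], [1, 0, 0], [1, 0, 0]], rot=[[0, 0, 0], [0, 0, 0], [0, 0, 0], [0, 0, 0]], hand=[0, 0, 0, 0])

```text
time_s: 2.33
ee_pos: [469.0, 411.6, 213.0]
ee_rot: [179.8, 0.1, 130.0]
force: [0.2, 0.5, -0.1]
gripper_width: 27.5
gripper_force: 0.0
```

>>> apply_moves(delta_pos=[[0.396, 0, -0.3], [0.396, 0, -0.6], [0.396, 0, -0.9], [0.396, 0, -0.9], [0.396, 0, -0.9]], rot=[[0, 0, 0], [0, 0, 0], [0, 0, 0], [0, 0, 0], [0, 0, 0]], hand=[0, 0, 0, 0, 0])

```text
time_s: 2.75
ee_pos: [508.9, 410.5, 103.7]
ee_rot: [-179.6, -0.0, 130.2]
force: [0.6, 0.0, 0.1]
gripper_width: 0.2
gripper_force: 0.0
```

Run:
```python
from h import *
look(("selector_tip","selector_axis"),save="b"); print(env.state()["ee_pos"],env.state()["gripper_width"])
a=cv2.imread("pics/b_top.png");s=cv2.imread("pics/b_side.png")
r=lambda im,x,y:cv2.resize(im[y:y+105,x:x+70],(400,600),interpolation=cv2.INTER_CUBIC)
cv2.imwrite("pics/v2.png",np.hstack([r(a,110,140),r(s,200,270)]))
```

```text
side selector_axis 0.84 [239.  337.2] [496.2 369.2  52.5]
side selector_axis 0.73 [287.9 166.5] [ 484.3 -420.6   52.5]
top selector_tip 0.59 [142.9 187.6] [521.  376.9  71.5]
top selector_axis 0.92 [149. 198.] [494.5 363.3  52.5]
[511.89491824 411.55744896 108.83140045] 0.49685117307554877
```

View pics/v2.png

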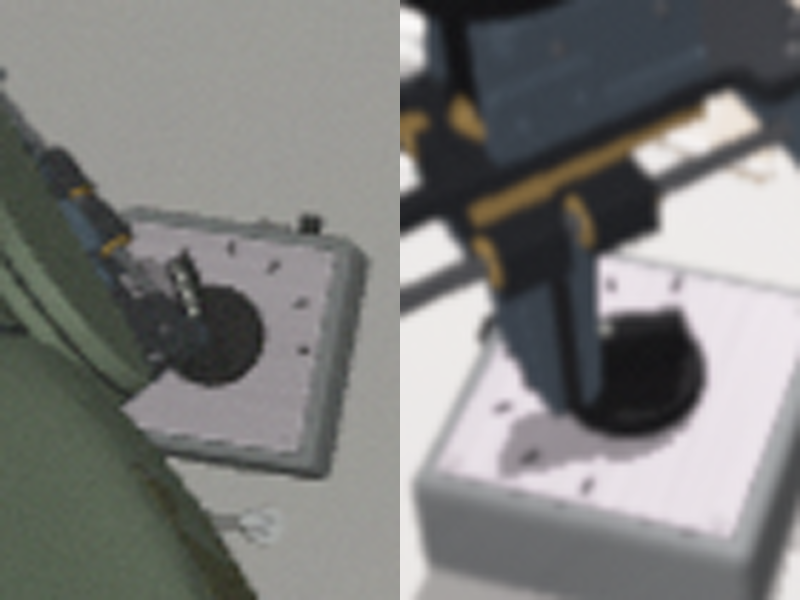

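The fingertips sit at about (570,400) in the right crop. They taper, and they are just left of the bar with a clear gap. I'll descend beside the bar.

>>> apply_moves(delta_pos=[[-0.032, -0.027, 0], [-0.032, -0.027, -0.15], [-0.032, -0.027, -0.325], [-0.032, -0.027, -0.325], [-0.032, -0.027, -0.325], [-0.032, -0.027, -0.325]], rot=[[0, 0, 0], [0, 0, 0], [0, 0, 0], [0, 0, 0], [0, 0, 0], [0, 0, 0]], hand=[0, 0, 0, 0, 0, 0])

```text
time_s: 3.55
ee_pos: [508.0, 407.5, 68.3]
ee_rot: [179.9, 0.0, 130.1]
force: [1.1, 0.5, 0.3]
gripper_width: 0.4
gripper_force: 0.0
```

Run:
```python
from h import *
for d in (21.5,14):
  for th in (40,30,25,20,15,10,5,0,-5,-10,-15,-20,-25,-30,-35):
    t=np.radians(th);print(d,th,np.round(np.array([496,369.5])+33*np.array([np.cos(t),np.sin(t)])+d*np.array([-np.sin(t),np.cos(t)]),1))
print(env.state()["ee_pos"],env.state()["ee_rot"])
```

```text
21.5 40 [507.5 407.2]
21.5 30 [513.8 404.6]
21.5 25 [516.8 402.9]
21.5 20 [519.7 401. ]
21.5 15 [522.3 398.8]
21.5 10 [524.8 396.4]
21.5 5 [527.  393.8]
21.5 0 [529. 391.]
21.5 -5 [530.7 388. ]
21.5 -10 [532.2 384.9]
21.5 -15 [533.4 381.7]
21.5 -20 [534.4 378.4]
21.5 -25 [535. 375.]
21.5 -30 [535.3 371.6]
21.5 -35 [535.4 368.2]
14 40 [512.3 401.4]
14 30 [517.6 398.1]
14 25 [520.  396.1]
14 20 [522.2 393.9]
14 15 [524.3 391.6]
14 10 [526.1 389. ]
14 5 [527.7 386.3]
14 0 [529.  383.5]
14 -5 [530.1 380.6]
14 -10 [530.9 377.6]
14 -15 [531.5 374.5]
14 -20 [531.8 371.4]
14 -25 [531.8 368.2]
14 -30 [531.6 365.1]
14 -35 [531.1 362. ]
[507.99480467 407.49475302  68.2915252 ] [1.79891151e+02 3.06149392e-03 1.30103207e+02]
```

>>> apply_moves(delta_pos=[[0.027, -0.011, 0], [0.053, -0.022, 0], [0.078, -0.036, 0], [0.102, -0.052, 0], [0.123, -0.07, 0], [0.144, -0.09, 0], [0.144, -0.09, 0], [0.144, -0.09, 0]], rot=[[0, 0, -0.058], [0, 0, -0.116], [0, 0, -0.175], [0, 0, -0.233], [0, 0, -0.291], [0, 0, -0.349], [0, 0, -0.349], [0, 0, -0.349]], hand=[0, 0, 0, 0, 0, 0, 0, 0])

```text
time_s: 4.22
ee_pos: [525.7, 397.0, 68.5]
ee_rot: [179.8, -0.1, 100.2]
force: [1.1, 1.1, 0.8]
gripper_width: 0.5
gripper_force: 0.5
```

Run:
```python
from h import *
look(("selector_tip","selector_axis"),save="c"); print(env.state()["ee_pos"],env.state()["force"],env.state()["torque"])
a=cv2.imread("pics/c_top.png");s=cv2.imread("pics/c_side.png")
r=lambda im,x,y:cv2.resize(im[y:y+90,x:x+60],(400,600),interpolation=cv2.INTER_CUBIC)
cv2.imwrite("pics/v3.png",np.hstack([r(a,120,150),r(s,205,285)]))
```

```text
side selector_tip 0.85 [221.3 330.8] [529.3 373.7  71.5]
side selector_tip 0.24 [289.2 168.7] [ 473.6 -363.3   71.5]
side selector_axis 0.95 [244. 335.] [487.5 362.5  52.5]
top selector_tip 0.7 [406.  213.6] [ 460.5 -364.4   71.5]
top selector_tip 0.48 [143.2 186. ] [525.7 376.3  71.5]
top selector_axis 0.73 [148.8 199. ] [491.6 363.7  52.5]
[524.80144177 396.58958484  67.22275859] [0.26447066 0.99577853 1.44500002] [ 0.15340193 -0.00292444 -0.03749385]
```

View pics/v3.png

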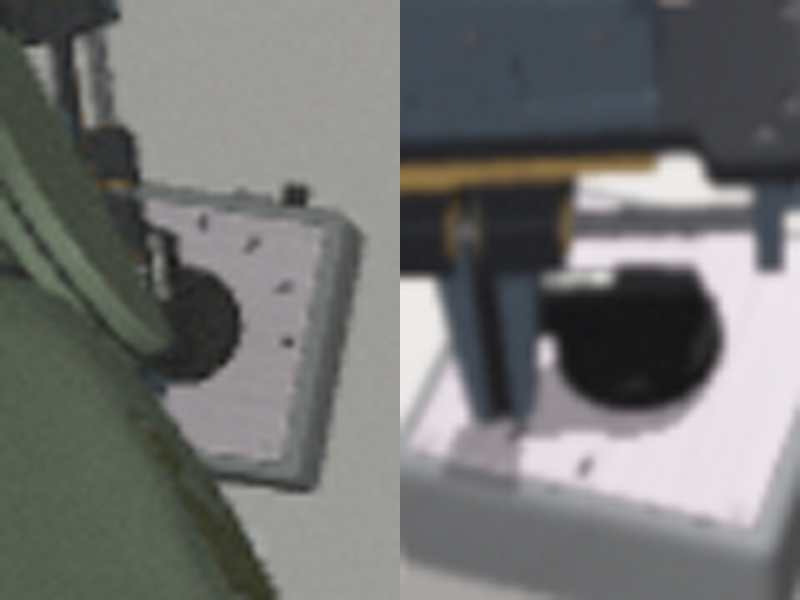

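The top crop shows the fingers close to the bar, which still points at mark 3. I'll advance in small tangential steps and watch the force.

>>> apply_moves(delta_pos=[[0.004, -0.025, 0], [0.004, -0.025, 0], [0.004, -0.025, 0]], rot=[[0, 0, 0], [0, 0, 0], [0, 0, 0]], hand=[0, 0, 0])

```text
time_s: 4.77
ee_pos: [524.9, 392.6, 66.7]
ee_rot: [-179.9, 0.1, 100.1]
force: [-0.0, -1.2, 0.3]
gripper_width: 0.3
gripper_force: 0.0
```

>>> apply_moves(delta_pos=[[0.004, -0.025, 0], [0.004, -0.025, 0], [0.004, -0.025, 0]], rot=[[0, 0, 0], [0, 0, 0], [0, 0, 0]], hand=[0, 0, 0])

```text
time_s: 5.02
ee_pos: [525.6, 389.9, 66.8]
ee_rot: [-180.0, 0.0, 100.1]
force: [-0.5, -0.2, 0.7]
gripper_width: 0.5
gripper_force: 0.0
```

```bash
cat > c.py <<'E'
from h import *
for i in range(2):
    look(("selector_tip",),("side","top")[:2-i]); s=env.state(); print(s["ee_pos"].round(1),s["force"].round(2),s["torque"].round(3))
E
python3 c.py
```

```text
side selector_tip 0.89 [224.2 322.3] [529.  351.6  71.5]
top selector_tip 0.54 [150.1 186.3] [525.1 356.6  71.5]
[525.7 390.3  66.9] [-0.17 -0.92 -0.25] [-0.102 -0.014  0.014]
side selector_tip 0.71 [226.3 324.5] [523.4 356.7  71.5]
side selector_tip 0.16 [315.2 177.6] [ 380.3 -305.2   71.5]
[525.7 390.4  67. ] [-0.04 -0.29  0.65] [-0.004  0.027 -0.015]
```

```bash
cat > p.py <<'E'
import sys
from h import *
n=sys.argv[1];o=[]
for c,x,y in (("top",120,165),("side",205,290)):
    im=viewer.grab_frame(c)["pixels"][:,:,::-1]
    o.append(cv2.resize(im[y:y+70,x:x+70],(400,400),interpolation=cv2.INTER_CUBIC))
cv2.imwrite(f"pics/{n}.png",np.hstack(o))
E
python3 p.py v4
```

```text
(no output)
```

View pics/v4.png

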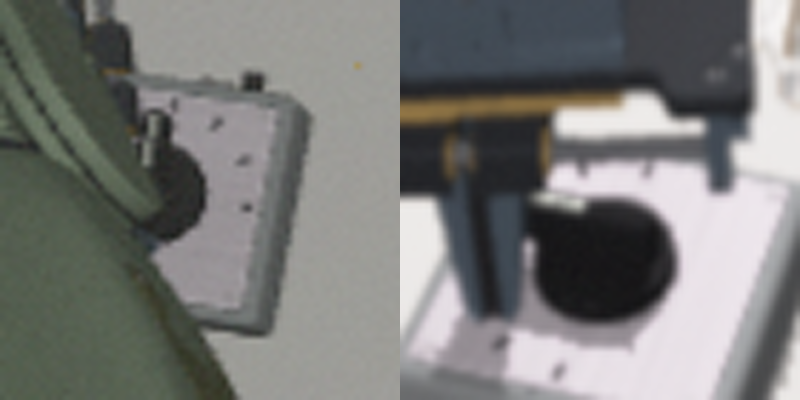

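The tip now reads about (157,120) in the crop, with marks 4 to 7 to its right and the force near zero. That is one click, so the pointer is on mark 4. I'll follow the arc for the second.

>>> apply_moves(delta_pos=[[0.015, 0.01, 0], [0.027, 0.005, 0], [0.041, -0.02, 0], [0.053, -0.046, 0], [0.063, -0.073, 0], [0.072, -0.1, 0], [0.072, -0.1, 0], [0.072, -0.1, 0]], rot=[[0, 0, -0.058], [0, 0, -0.116], [0, 0, -0.175], [0, 0, -0.233], [0, 0, -0.291], [0, 0, -0.349], [0, 0, -0.349], [0, 0, -0.349]], hand=[0, 0, 0, 0, 0, 0, 0, 0])

```text
time_s: 6.08
ee_pos: [534.7, 378.5, 67.1]
ee_rot: [180.0, -0.0, 70.2]
force: [1.0, 0.9, -0.5]
gripper_width: 0.3
gripper_force: 0.8
```

```bash
python3 c.py
```

```text
side selector_tip 0.96 [225.6 321.2] [526.9 348.4  71.5]
top selector_tip 0.57 [150.7 189. ] [517.4 354.5  71.5]
top selector_tip 0.27 [147.  195.6] [498.3 364.1  71.5]
[534.7 378.6  67.1] [ 1.52  0.64 -0.64] [ 0.039 -0.26  -0.003]
side selector_tip 0.96 [225.1 320.5] [528.3 346.7  71.5]
side selector_tip 0.51 [312.8 176.6] [ 388.6 -311.6   71.5]
[534.7 378.6  67.1] [ 1.79  1.13 -0.15] [ 0.067 -0.286  0.016]
```

>>> apply_moves(delta_pos=[[-0.009, -0.024, 0], [-0.009, -0.024, 0], [-0.009, -0.024, 0], [-0.009, -0.024, 0]], rot=[[0, 0, 0], [0, 0, 0], [0, 0, 0], [0, 0, 0]], hand=[0, 0, 0, 0])

```text
time_s: 6.72
ee_pos: [532.5, 375.0, 66.7]
ee_rot: [-179.9, 0.1, 70.1]
force: [-0.1, -0.6, -0.6]
gripper_width: 0.3
gripper_force: 0.0
```

```bash
python3 c.py
```

```text
side selector_tip 0.89 [228.1 319.1] [523.2 342.3  71.5]
top selector_tip 0.57 [155.  188.4] [519.3 342.4  71.5]
[533.  375.3  66.8] [-0.51 -0.33 -0.27] [-0.068  0.077  0.005]
side selector_tip 0.93 [231.9 317.1] [516.8 336.   71.5]
[533.1 375.4  66.9] [-0.16  0.71  0.74] [-0.107  0.098  0.066]
```

It clicked onto mark 5: the tip's world angle is about -40 degrees and the force has dropped. I'll back off, lift, and look.

>>> apply_moves(delta_pos=[[0.017, 0.047, 0], [0.034, 0.094, 0], [0.034, 0.094, 0], [0.034, 0.094, 0.3], [0.034, 0.094, 0.6], [0.034, 0.094, 0.9], [0.034, 0.094, 1], [0.034, 0.094, 1]], rot=[[0, 0, 0], [0, 0, 0], [0, 0, 0], [0, 0, 0], [0, 0, 0], [0, 0, 0], [0, 0, 0], [0, 0, 0]], hand=[0, 0, 0, 0, 0, 0, 0, 0])

```text
time_s: 7.68
ee_pos: [539.3, 388.3, 191.8]
ee_rot: [179.7, -0.4, 70.1]
force: [0.2, -0.0, -0.3]
gripper_width: 0.4
gripper_force: 0.0
```

>>> apply_moves(delta_pos=[[-0.3, 0, 0.3], [-0.6, -0.3, 0.6], [-0.8, -0.6, 0.7], [-0.8, -0.9, 0.7], [-0.8, -1, 0.7], [-0.8, -1, 0.7]], rot=[[0, 0, 0], [0, 0, 0], [0, 0, 0], [0, 0, 0], [0, 0, 0], [0, 0, 0]], hand=[0, 0, 0, 0, 0, 0])

```text
time_s: 8.18
ee_pos: [439.4, 262.4, 271.2]
ee_rot: [180.0, 0.2, 70.0]
force: [0.1, 0.1, -0.0]
gripper_width: 0.6
gripper_force: 0.0
```

```bash
python3 c.py; python3 p.py v5
```

```text
side selector_tip 0.26 [284.6 383. ] [393.4 472.5  71.5]
[441.4 267.3 269.7] [-1.2  -0.13  0.08] [-0.067  0.092 -0.008]
side selector_tip 0.57 [231.6 317.1] [517.4 336.1  71.5]
[441.5 267.6 269.8] [-0.23 -0.19  0.65] [-0.119  0.094 -0.033]
```

View pics/v5.png

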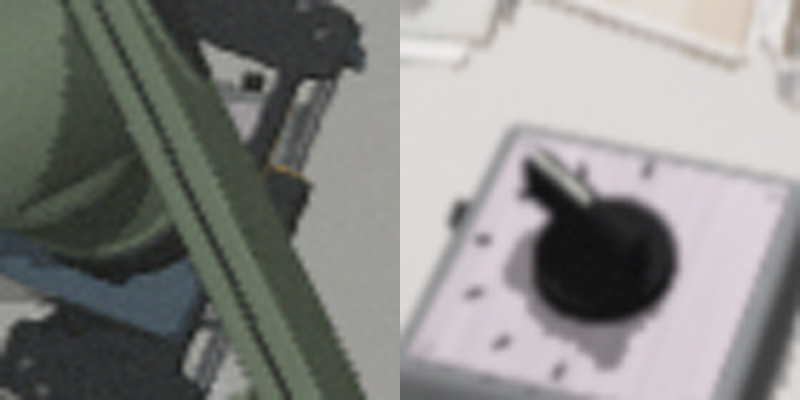

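With the arm clear, the side crop shows all seven marks, at (560,370), (503,342), (475,293), (483,240), (527,190), (582,170) and (647,170). The pointer rests on the fifth. I'll travel to the button box at height.

>>> apply_moves(delta_pos=[[0, -0.33, 0], [0, -0.67, 0], [0, -1, 0]], rot=[[0, 0, 0], [0, 0, 0], [0, 0, 0]], hand=[0, 0, 0])

```text
time_s: 8.83
ee_pos: [441.3, 146.3, 270.3]
ee_rot: [-180.0, 0.1, 70.3]
force: [0.8, -0.3, 0.0]
gripper_width: 0.6
gripper_force: 0.0
```

>>> apply_moves(delta_pos=[[0, -0.33, 0], [0, -0.67, 0], [0, -1, 0]], rot=[[0, 0, 0], [0, 0, 0], [0, 0, 0]], hand=[0, 0, 0])

```text
time_s: 9.08
ee_pos: [441.3, 25.4, 270.8]
ee_rot: [-180.0, 0.0, 70.2]
force: [0.9, 0.0, -0.3]
gripper_width: 0.4
gripper_force: 0.0
```

>>> apply_moves(delta_pos=[[0, -0.33, 0], [0, -0.67, 0], [0, -1, 0]], rot=[[0, 0, 0], [0, 0, 0], [0, 0, 0]], hand=[0, 0, 0])

```text
time_s: 9.33
ee_pos: [441.4, -94.9, 270.8]
ee_rot: [180.0, -0.0, 70.2]
force: [0.7, 0.8, -0.7]
gripper_width: 0.5
gripper_force: 0.0
```

>>> apply_moves(delta_pos=[[0, -0.33, 0], [0, -0.67, 0], [0, -1, 0]], rot=[[0, 0, 0], [0, 0, 0], [0, 0, 0]], hand=[0, 0, 0])

```text
time_s: 9.58
ee_pos: [441.5, -215.2, 270.7]
ee_rot: [180.0, -0.0, 70.1]
force: [0.6, 0.2, 0.1]
gripper_width: 0.5
gripper_force: 0.0
```

>>> apply_moves(delta_pos=[[0, -0.33, 0], [0, -0.67, 0], [0, -1, 0], [0, -1, 0], [0, -1, 0], [0, -1, 0]], rot=[[0, 0, 0], [0, 0, 0], [0, 0, 0], [0, 0, 0], [0, 0, 0], [0, 0, 0]], hand=[0, 0, 0, 0, 0, 0])

```text
time_s: 10.08
ee_pos: [441.6, -332.7, 270.3]
ee_rot: [-179.9, -0.1, 70.1]
force: [0.5, 0.4, -0.3]
gripper_width: 0.4
gripper_force: 0.0
```

Run:
```python
from h import *
look(("store_top","square_top","button_box")); s=env.state(); print(s["ee_pos"],s["ee_rot"],s["qpos"].round(0))
```

```text
side store_top 0.59 [286.6 170.4] [ 480.6 -343.7   74. ]
side square_top 0.47 [295.3 162.9] [ 457.5 -420.9   68. ]
side button_box 0.71 [293.1 181.2] [ 463.4 -408.4   -0. ]
side button_box 0.57 [282.8 381.9] [402.5 422.4   0. ]
top store_top 0.44 [402.4 208.9] [ 473.2 -353.9   74. ]
top square_top 0.31 [128.  231.2] [396.7 413.4  68. ]
top button_box 0.75 [406.1 214.2] [ 467.9 -384.7    0. ]
top button_box 0.23 [150.8 200.3] [495.7 372.    0. ]
[ 441.55690053 -332.57683658  271.27414476] [1.79969267e+02 7.18834376e-03 7.01782648e+01] [-38.  15.  87.   0.  79. -18.]
```

>>> apply_moves(delta_pos=[[0.229, -0.187, 0], [0.229, -0.187, -0.3], [0.229, -0.187, -0.6], [0.229, -0.187, -0.9], [0.229, -0.187, -1]], rot=[[0, 0, 0], [0, 0, 0], [0, 0, 0], [0, 0, 0], [0, 0, 0]], hand=[0, 0, 0, 0, 0])

```text
time_s: 10.9
ee_pos: [466.4, -353.5, 145.7]
ee_rot: [-179.5, -0.2, 70.1]
force: [0.5, 1.2, -0.6]
gripper_width: 0.6
gripper_force: 0.0
```

>>> apply_moves(delta_pos=[[0, 0, -0.25], [0, 0, -0.5], [0, 0, -0.55], [0, 0, -0.55], [0, 0, -0.55]], rot=[[0, 0, 0], [0, 0, 0], [0, 0, 0], [0, 0, 0], [0, 0, 0]], hand=[0, 0, 0, 0, 0])

```text
time_s: 11.32
ee_pos: [469.5, -356.1, 86.0]
ee_rot: [179.9, 0.0, 70.1]
force: [-0.3, 0.3, 0.7]
gripper_width: 0.6
gripper_force: 0.0
```

Run:
```python
from h import *
o=[]
for c,x,y in (("top",375,185),("side",260,130)):
    im=viewer.grab_frame(c)["pixels"][:,:,::-1]
    o.append(cv2.resize(im[y:y+60,x:x+60],(400,400),interpolation=cv2.INTER_CUBIC))
cv2.imwrite("pics/v6.png",np.hstack(o)); print(env.state()["ee_pos"])
```

```text
[ 470.11226339 -356.6085654    87.09488544]
```

View pics/v6.png

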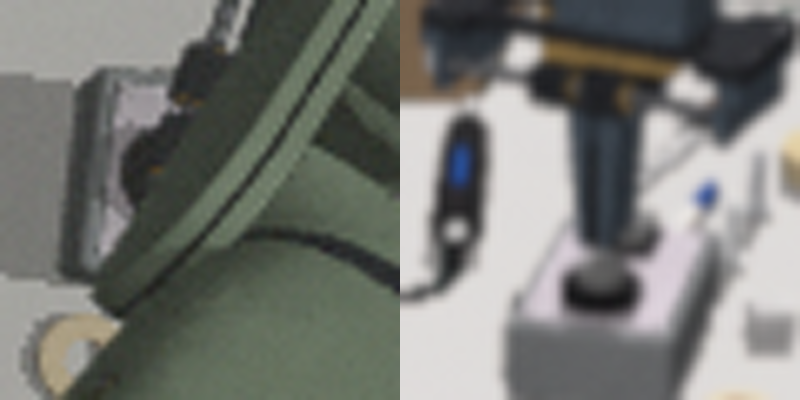

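Run:
```python
from h import *
f=viewer.grab_frame("side")
R,t,K=map(np.array,(f["R"],f["t"],f["camera_matrix"]))
def pr(X):
    c=R@X+t;u=c[:2]/c[2];u=u*(1+f["k1"]*(u@u));return K[:2,:2]@u+K[:2,2]
for z in (87,74): 
    q=pr(np.array([470,-356.6,z])); print(z,q,(q-[260,130])*6.667+[400,0])
for q in ((290,170.8),(290,170)): print(atz(f,q,74))
```

```text
87 [290.07599051 165.50883346] [600.51662872 236.73739266]
74 [290.04320848 168.932142  ] [600.29807097 259.56059074]
[ 468.63265105 -341.92029624   74.        ]
[ 469.27866879 -348.16750292   74.        ]
```

The fingertip is above the round button, offset perhaps 5 mm away from the side camera. I'll nudge it +y and press slowly.

>>> apply_moves(delta_pos=[[0, 0.035, 0], [0, 0.035, -0.06], [0, 0.035, -0.09], [0, 0.035, -0.115], [0, 0.035, -0.13], [0, 0.035, -0.14], [0, 0.035, -0.145], [0, 0.035, -0.145]], rot=[[0, 0, 0], [0, 0, 0], [0, 0, 0], [0, 0, 0], [0, 0, 0], [0, 0, 0], [0, 0, 0], [0, 0, 0]], hand=[0, 0, 0, 0, 0, 0, 0, 0])

```text
time_s: 12.13
ee_pos: [468.9, -351.3, 68.3]
ee_rot: [180.0, -0.0, 70.1]
force: [-0.9, 2.0, 5.9]
gripper_width: 0.6
gripper_force: 3.3
```

>>> apply_moves(delta_pos=[[0, 0, -0.008], [0, 0, -0.016], [0, 0, -0.02], [0, 0, -0.02], [0, 0, -0.02]], rot=[[0, 0, 0], [0, 0, 0], [0, 0, 0], [0, 0, 0], [0, 0, 0]], hand=[0, 0, 0, 0, 0])

```text
time_s: 12.55
ee_pos: [468.9, -351.3, 68.1]
ee_rot: [179.9, -0.0, 70.1]
force: [-3.6, 4.8, 18.9]
gripper_width: 0.7
gripper_force: 9.4
```

The button has bottomed: z holds at 68.1 mm while the force rose to 19 N. I'll release, retreat and check.

>>> apply_moves(delta_pos=[[0, 0, 0.03], [0, 0, 0.1], [0, 0, 0.3], [0, 0, 0.6], [0, 0, 0.9], [0, 0, 1], [0, 0, 1], [0, 0, 1]], rot=[[0, 0, 0], [0, 0, 0], [0, 0, 0], [0, 0, 0], [0, 0, 0], [0, 0, 0], [0, 0, 0], [0, 0, 0]], hand=[0, 0, 0, 0, 0, 0, 0, 0])

```text
time_s: 13.22
ee_pos: [468.8, -351.6, 185.3]
ee_rot: [180.0, 0.0, 70.1]
force: [-1.0, 1.1, -0.5]
gripper_width: 0.5
gripper_force: 0.0
```

Run:
```python
from h import *
o=[]
for c,x,y,w in (("top",115,160,70),("side",260,130,60)):
    im=viewer.grab_frame(c)["pixels"][:,:,::-1]
    o.append(cv2.resize(im[y:y+w,x:x+w],(400,400),interpolation=cv2.INTER_CUBIC))
cv2.imwrite("pics/v7.png",np.hstack(o)); look(("selector_tip","store_top","nut_1","bolt_1","gauge_block_2","ring_brass_1")); s=env.state();print(s["ee_pos"],s["force"],s["time_s"])
```

```text
side selector_tip 0.75 [229.2 317. ] [522.3 336.4  71.5]
side selector_tip 0.46 [291.6 163.6] [ 469.5 -406.    71.5]
side store_top 0.54 [288.4 168.5] [ 476.  -359.4   74. ]
side nut_1 0.74 [280.3 383.3] [406.9 426.    0. ]
side bolt_1 0.63 [285.1 347.8] [407.4 341.6   0. ]
side gauge_block_2 0.62 [287.7 166.6] [ 496.6 -530.3    0. ]
side gauge_block_2 0.36 [314.2 180.1] [ 386.8 -426.1    0. ]
side ring_brass_1 0.58 [309.  189.4] [ 401.4 -352.2    0. ]
top selector_tip 0.66 [156.7 187.9] [520.9 337.6  71.5]
top store_top 0.53 [402.9 212.1] [ 464.2 -355.1   74. ]
top nut_1 0.49 [126.6 230. ] [405.6 439.3   0. ]
top nut_1 0.33 [404.9 212.6] [ 472.6 -381.2    0. ]
top bolt_1 0.53 [154.9 230.6] [405.5 355.2   0. ]
top ring_brass_1 0.61 [390.4 236.7] [ 400.6 -337.7    0. ]
[ 468.87202326 -351.49133479  185.22765149] [0.09965689 0.18256335 0.35901672] 14.0167
```

View pics/v7.png

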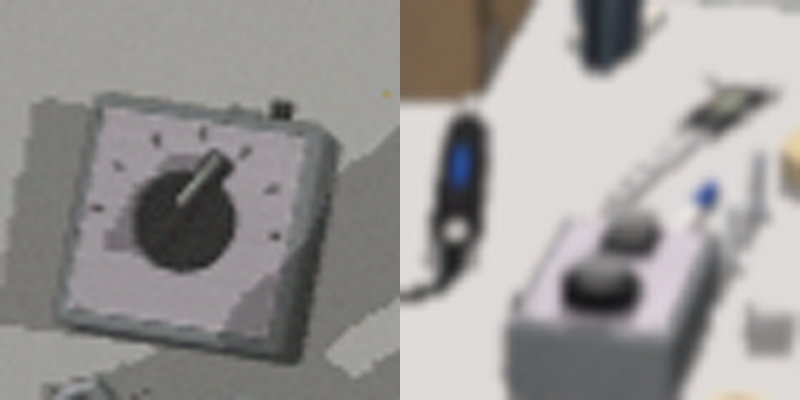

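The left crop shows marks at (97,208), (118,167), (157,140), (203,132), (245,152), (270,188) and (275,236), with the pointer aimed at the fifth. The right crop shows the round button up again. The robot is clear of everything, so I'll hand in.

```bash
python3 -c "
from workcell import env
print(env.job_done())"
```

```text
the job is handed in; nothing more can be done
None
```

I pushed the knob two clicks clockwise from mark 3 to mark 5, pressed the round button all the way down and let it come back up, then handed the job in at about 14 s with the arm clear of everything.

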